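Ease down the cover of the loaded tube heater

TASK

One of the two tube heaters on the bench is loaded with blue-capped tubes. Push its raised heavy cover down until it is fully shut, easing it slowly so that it does not slam, and leave the empty heater's cover standing open as it is.

Things in the scene. Friction and masses are not known exactly. Their poses are not given: they have to be found in the camera images.
- loaded_cover (a joint): Angle of the loaded heater's grey cover: 0 shut, starts raised at 0.95-1.4 rad. Rigid flat plate, 175 mm from hinge to front edge, 210 wide, 28 thick, about 0.95 kg. Stiff hinge: it stays where it is left and must be pushed all the way, with 1 to 8 N at 135 mm from the hinge. It slams if the front edge moves faster than about 0.21 m/s (1.2 rad/s) over the last 44 mm.
- loaded_hinge (a point): Mid-point of that cover's hinge line, on the fixed white housing (180 deep, 220 wide, 100 high, on a plinth of 0 to 55 mm; 12 blue-capped tubes inside), level with its top. x: level, from front to back of the heater; y: hinge line; z: up. With the cover open by q, its outer face at d from the hinge is at x = -d cos q + 0.028 sin q, z = d sin q + 0.028 cos q (m).
- loaded_edge (a point): Middle of the front (free) edge of the loaded heater's cover, on the outer face: this is the upper face when shut and faces away from the tubes and the robot when raised. Moves with the cover. The hinge is on the heater's far side (the heater is turned up to 52 degrees either way), so the cover shuts roughly towards the robot.
- empty_edge (a point): The same point on the cover of the other heater, identical but with an empty block (bare dark holes, no tubes). That cover stands open too, at 0.95 to 1.4 rad, and is to stay so. The heaters stand side by side, each turned up to 52 degrees either way, at least 400 mm between centres; either may be the left one.

How it is judged:
By the outcome, as a careful person would: the job done as asked, in the order asked, and still so for the second after the job is handed in, with the robot touching nothing.
It also fails if it takes over 37 s, if anything falls off the work surface, if the arm or the gripper's body presses on something with over 40 N, if the wrist force passes 120 N, or if a joint passes its speed limit or range.

ROBOT

A 7-joint arm with a two-finger parallel gripper is mounted at the origin on the work surface. World frame = base frame: x ahead of the robot, y to its left, z up, the work surface at z = 0. Lengths are in m, angles in degrees, forces in N, time in s.
With the tool pointing down it reaches from about 0.4 to 0.85 m from the base axis. Payload 10.4 kg.
Tool frame: the origin (TCP) lies on the centre line of the jaws, within the pads' length; the fingertips stand ahead of it and the grasp point (between the pads) lies 8 mm behind it (env.tip_reach is the z of the fingertips in the tool frame, in m); z points along the fingers, y is the line along which they close (so a half turn about z gives the same grasp; the last joint's range is limited). The gripper opens to 87 mm and grips with 3 to 60 N. Pads are 19 mm wide; open, the fingers measure 117 mm over their backs; the gripper's body (75 mm by 190 mm) begins 51 mm behind the grasp point.
Start: joints at [-78.243, 19.034, -3.707, 83.658, 1.238, 77.344, -5.071], TCP at [0.141, 0.609, 0.234] pointing down, gripper open.
Joint ranges: [-148.97, 148.97], [-28.65, 121.19], [-84.17, 76.75], [9.2, 138.47], [-72.65, 252.65], [3.7, 117.97], [-149.18, 149.18]. Speed limits (degrees/s): [127.2, 127.2, 159.86, 159.86, 180, 180, 180].

INTERFACE

Orientations are given as [roll, pitch, yaw] about the fixed x, y, z axes, in that order (R = Rz(yaw) Ry(pitch) Rx(roll)).
In Python, from station import env, optics gives the robot as it stands.
- The arm moves only by the tool send_rows, never from a script. Its argument "plan" is a list of rows, each an object with "delta_pos": the shift along the world's x, y, z each as a share of 20 mm, from -1 to 1, a list of three; "rot": the turn, a rotation vector about the world's x, y, z each as a share of 5 degrees, from -1 to 1, a list of three. A call has 1 to 8 rows; each row shifts and turns the commanded pose from where the row before left it; what a row does not reach is not made up. A row lasts 1/12 s, in which the tool goes at most 41.7 mm and 7.16 degrees, less where a joint would pass 70% of its speed; a pose out of reach is approached as far as the arm can. A call with a number of a shift or a turn outside -1 to 1 is refused whole. A call with a gripper value outside its range is refused whole. "hand" is the opening, from 0 (shut) to 1 (fully open), set as the call begins (left out, the last holds). The fingers move at their own pace and stop on an object; "force" is the grip in N (left out, the last holds). Time passes only in rows, so rows that do not move let the fingers close. It gives the time, the measured TCP pose, the force, the opening and the grip force at its end, in the units of the state.
- env.state(): the state, without advancing time (a new reading comes with each control period).
- optics.capture(name): name is "scene" or "top"; returns a dict with "frame" (420x560x3 uint8, blue, green, red), "z_map" (420x560 float32, m along the optical axis (not along the pixel's ray), 0 where there is no reading), "K" (3x3 intrinsics, pixels), "distortion" ([k1, k2, p1, p2, k3] as OpenCV has them; the pictures are not rectified), "view" (4x4, takes a point from world to camera coordinates). Camera axes: x right, y down, z forward; pixel columns grow to the right and rows downward; lengths in m; the calibration is good to about 2 mm. A picture is of the moment at which its call begins.
- env.hand_in(): hands the job in; it is judged then, once.
The state is a dict: "clock": time; "qpos": joint angles; "joint_vel": joint speeds; "joint_efforts": joint torques, N m; "tool_pos": TCP position; "eef_rot": TCP orientation; "ft_force": force on the tool from outside, world axes, zero at the start; "wrist_torque": the same for the moment, N m; "gripper_width": finger opening in m; "grip_force": force on a finger pad.
Only numpy, scipy, OpenCV 4.12 (cv2) and the standard library are available. Lean on these libraries where they do the work, as an engineer would, in place of code of your own. Each camera call takes 0.05 s, during which the arm holds its last target. There are 200 camera calls.

## Working session

There is one attempt and no reset: what is moved stays moved. The work goes in short steps, Python scripts to look and compute and a tool call to move; the robot and the scene stay as the last step left them, time stands still between calls to the robot, and variables do not carry over. Pictures are saved under pics/ and viewed, at most 10 in all, crops included, and the job is handed in when it is done.

Besides the shell and the picture viewer there is one more tool, called after "Emit:" by a JSON object that holds its "method" and its "body", one argument or row to a line. send_rows: Moves the arm, as the interface text tells. Its arguments: {"type":"object","properties":{"plan":{"type":"array"},"hand":{"type":"number"},"force":{"type":"number"}},"required":["plan"]}

```bash
mkdir -p pics; ls; python3 - <<'E'
from station import env, optics
import cv2, numpy as np
for n in("scene","top"):
    c=optics.capture(n); cv2.imwrite(f"pics/{n}1.png",c["frame"]); np.savez(f"{n}1.npz",**c)
print(env.state(), env.tip_reach)
E
```

```text
pics
{'clock': 0.1, 'qpos': array([-78.24340835,  19.06729188,  -3.70867588,  83.69951314,
         1.23693155,  77.34068164,  -5.07104823]), 'joint_vel': array([-0.05279262, -0.10947203, -0.01223241, -0.1214606 , -0.1052211 ,
       -0.02250823,  0.04918427]), 'joint_efforts': array([ 1.96060726e-03, -6.24556160e+01,  2.47147784e-02, -3.90715349e+01,
       -6.15548179e-02,  3.66872759e-02,  7.35461595e-05]), 'tool_pos': array([0.14105287, 0.60856167, 0.23285911]), 'eef_rot': array([-1.79932347e+02,  1.73536876e-03,  1.66950628e+02]), 'ft_force': array([0.02729253, 0.50061877, 0.21821153]), 'wrist_torque': array([-0.05270686,  0.00416974,  0.03082667]), 'grip_force': 0.0, 'gripper_width': 0.08726987956919723} 0.011
```

View pics/scene1.png

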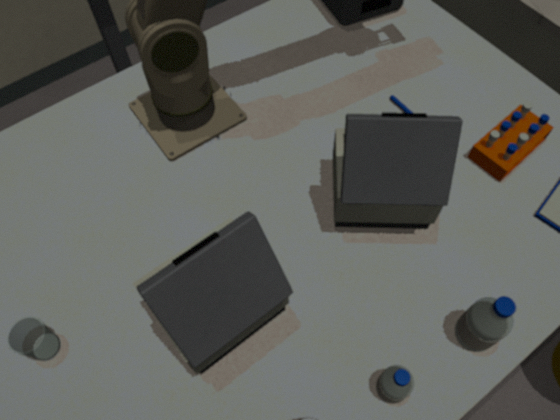

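View pics/top1.png

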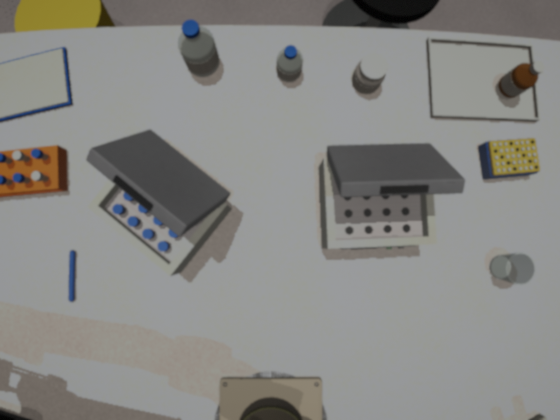

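The loaded heater (blue caps) is at top (165,200), on the robot's left. In the scene view it is at (395,170), with its outer face showing. The empty one is at top (378,200). Next I fit the loaded cover's outer face from depth.

```bash
cat > h.py <<'E'
import cv2, numpy as np
def cloud(c):
    h,w=c["z_map"].shape
    u,v=np.meshgrid(np.arange(w),np.arange(h))
    p=cv2.undistortPoints(np.stack([u,v],-1).reshape(-1,1,2).astype(float),c["K"],c["distortion"]).reshape(h,w,2)
    z=c["z_map"][...,None]
    P=np.concatenate([p*z,z],-1)
    V=np.linalg.inv(c["view"])
    W=P@V[:3,:3].T+V[:3,3]
    W[c["z_map"]<=0]=np.nan
    return W
def face(c,seed):
    """seeds: 2D poly inside outer face -> plane and extents of coplanar connected pts"""
    W=cloud(c)
    m=np.zeros(W.shape[:2],np.uint8); cv2.fillPoly(m,[np.array(seed)],1)
    P=W[m>0]; P=P[~np.isnan(P[:,0])]
    for _ in range(3):
        o=np.median(P,0) if _==0 else P.mean(0); n=np.linalg.svd(P-o,full_matrices=False)[2][2]
        d=np.abs((P-o)@n); P=P[d<0.006]
    if n[2]<0:n=-n
    g=(np.abs((W-o)@n)<0.006)&(W[...,2]>0.11)
    _,lab=cv2.connectedComponents(g.astype(np.uint8),connectivity=4)
    s=np.mean(seed,0).astype(int); F=W[lab==lab[s[1],s[0]]]
    return o,n,F
def report(o,n,F):
    y=np.cross([0,0,1],n); y/=np.linalg.norm(y)   # hinge line
    up=np.cross(n,y); up=up if up[2]>0 else -up    # hinge->edge
    a,b=(F-o)@y,(F-o)@up
    pr=lambda t:np.percentile(t,[.5,99.5])
    A,B=pr(a),pr(b)
    edge=o+y*A.mean()+up*B[1]
    x=np.array([n[0],n[1],0]);x/=np.linalg.norm(x) # front->back
    q=np.arctan2(up[2],-up@x)
    print("q",q,"x-axis",x,"yaw",np.degrees(np.arctan2(x[1],x[0])),"edge",edge,"width",np.ptp(A),"len",np.ptp(B),"n",len(F))
    hinge=edge-0.175*up-0.028*n
    print("hinge",hinge)
    return edge,hinge,x,q
E
python3 - <<'E'
from h import *
for n,polys in (("scene",[[(355,125),(445,128),(438,195),(352,190)],[(160,295),(240,230),(275,290),(205,345)]]),("top",[[(110,155),(150,140),(215,190),(185,215)],[(340,150),(430,150),(450,175),(340,175)]])):
    c=np.load(n+"1.npz")
    V=np.linalg.inv(c["view"]);print(n,"cam",V[:3,3])
    for s in polys: report(*face(c,s))
E
```

```text
scene cam [ 0.8426776  -0.28630499  0.95777878]
q 1.0159564206521692 x-axis [ 0.78662243 -0.61743433  0.        ] yaw -38.12901643221484 edge [0.50681251 0.21590883 0.2975013 ] width 0.20758948992865647 len 0.1719212209941333 n 9675
hinge [0.56061095 0.17368145 0.13400336]
q 0.9822778233072266 x-axis [0.99931284 0.03706551 0.        ] yaw 2.124183609359894 edge [ 0.51766036 -0.21617893  0.30472177] width 0.20721557799058987 len 0.172676498944833 n 12051
hinge [ 0.59146785 -0.21344134  0.14361945]
top cam [ 0.41527973 -0.00371003  0.97206263]
q 1.0156643638894447 x-axis [ 0.78951261 -0.61373434  0.        ] yaw -37.860012544968754 edge [0.50707409 0.21492151 0.29713372] width 0.20603736357470606 len 0.1717299217627795 n 6413
hinge [0.56110789 0.17291788 0.13365577]
q 0.9850224725401961 x-axis [0.99941544 0.03418741 0.        ] yaw 1.9591759376598028 edge [ 0.51744587 -0.21607788  0.30435826] width 0.20713904618563417 len 0.17123765571980004 n 4695
hinge [ 0.59081876 -0.21356799  0.14305383]
```

Emit:
{"method": "send_rows", "body": {
  "plan": [
    {"delta_pos": [0.4,-0.4,0.9],"rot": [0,0,-0.6]},
    {"delta_pos": [0.7,-0.7,0.9],"rot": [0,0,-0.6]},
    {"delta_pos": [0.8,-0.8,0.9],"rot": [0,0,-0.6]},
    {"delta_pos": [0.8,-0.8,0.9],"rot": [0,0,-0.6]},
    {"delta_pos": [0.8,-0.8,0.9],"rot": [0,0,-0.6]},
    {"delta_pos": [0.8,-0.8,0.9],"rot": [0,0,-0.6]},
    {"delta_pos": [0.8,-0.8,0.9],"rot": [0,0,-0.6]},
    {"delta_pos": [0.8,-0.8,0.7],"rot": [0,0,-0.6]}
  ],
  "hand": 0
}}

```text
clock: 0.77
tool_pos: [0.2598, 0.49, 0.3748]
eef_rot: [180.0, -0.0, 142.8]
ft_force: [-0.1, 0.7, -0.2]
gripper_width: 0.0416
grip_force: 0.0
```

Emit:
{"method": "send_rows", "body": {
  "plan": [
    {"delta_pos": [0.9,-0.95,0],"rot": [0,0,0]},
    {"delta_pos": [0.9,-0.95,0],"rot": [0,0,0]},
    {"delta_pos": [0.9,-0.95,0],"rot": [0,0,0]},
    {"delta_pos": [0.9,-0.95,0],"rot": [0,0,0]},
    {"delta_pos": [0.9,-0.95,0],"rot": [0,0,0]},
    {"delta_pos": [0.9,-0.95,0],"rot": [0,0,0]},
    {"delta_pos": [0.9,-0.95,0],"rot": [0,0,0]},
    {"delta_pos": [0.9,-0.95,0],"rot": [0,0,0]}
  ]
}}

```text
clock: 1.43
tool_pos: [0.4038, 0.3377, 0.3733]
eef_rot: [-180.0, -0.0, 142.9]
ft_force: [-0.3, -0.1, 0.7]
gripper_width: 0.0008
grip_force: 0.0
```

Emit:
{"method": "send_rows", "body": {
  "plan": [
    {"delta_pos": [0.9,-0.95,0],"rot": [0,0,0]},
    {"delta_pos": [0.9,-0.95,0],"rot": [0,0,0]},
    {"delta_pos": [0.9,-0.95,0],"rot": [0,0,0]},
    {"delta_pos": [0.9,-0.95,0],"rot": [0,0,0]},
    {"delta_pos": [0.9,-0.95,0],"rot": [0,0,0]},
    {"delta_pos": [0.9,-0.95,0],"rot": [0,0,0]},
    {"delta_pos": [0.9,-0.95,0],"rot": [0,0,0]},
    {"delta_pos": [0.9,-0.95,0],"rot": [0,0,0]}
  ]
}}

```text
clock: 2.1
tool_pos: [0.5477, 0.1858, 0.3733]
eef_rot: [-180.0, -0.0, 143.0]
ft_force: [0.3, 0.2, -0.3]
gripper_width: 0.0008
grip_force: 0.0
```

Emit:
{"method": "send_rows", "body": {
  "plan": [
    {"delta_pos": [0,0,-0.6],"rot": [0,0,0]},
    {"delta_pos": [0,0,-0.8],"rot": [0,0,0]},
    {"delta_pos": [0,0,-0.8],"rot": [0,0,0]},
    {"delta_pos": [0,0,-0.8],"rot": [0,0,0]},
    {"delta_pos": [0,0,-0.8],"rot": [0,0,0]},
    {"delta_pos": [0,0,-0.8],"rot": [0,0,0]},
    {"delta_pos": [0,0,0],"rot": [0,0,0]},
    {"delta_pos": [0,0,0],"rot": [0,0,0]}
  ]
}}

```text
clock: 2.77
tool_pos: [0.5467, 0.1868, 0.2811]
eef_rot: [-179.9, -0.0, 142.9]
ft_force: [-0.7, 0.8, 0.3]
gripper_width: 0.0003
grip_force: 0.0
```

```bash
cat > path.py <<'E'
import numpy as np
H=np.array([.561,.1733,.1338]); X=np.array([.788,-.6155,0])
def tcp(q,d=.14,clear=0):
    return H+X*(-d*np.cos(q)+(.028+clear)*np.sin(q)+.0095)+np.array([0,0,d*np.sin(q)+(.028+clear)*np.cos(q)+.011])
E
python3 - <<'E'
from path import *
for q in list(np.arange(1.05,-.01,-.15))+[0]: print(round(q,2),tcp(q).round(4),((tcp(q)-tcp(q+.15))/8/.02).round(3))
from station import env,optics
import cv2
s=env.state();print(s["tool_pos"],s["ft_force"])
cv2.imwrite("pics/s2.png",optics.capture("scene")["frame"])
E
```

```text
1.05 [0.5327 0.1954 0.2802] [-0.102  0.08  -0.033]
0.9 [0.5172 0.2075 0.2719] [-0.097  0.076 -0.052]
0.75 [0.5028 0.2188 0.2607] [-0.09  0.07 -0.07]
0.6 [0.4899 0.2288 0.247 ] [-0.081  0.063 -0.086]
0.45 [0.4787 0.2375 0.2309] [-0.07   0.054 -0.1  ]
0.3 [0.4696 0.2447 0.2129] [-0.057  0.045 -0.112]
0.15 [0.4627 0.2501 0.1934] [-0.043  0.034 -0.122]
-0.0 [0.4582 0.2536 0.1728] [-0.028  0.022 -0.129]
0 [0.4582 0.2536 0.1728] [-0.028  0.022 -0.129]
[0.54668383 0.18677987 0.28111154] [-0.73888841  0.75940526  0.30531219]
```

View pics/s2.png

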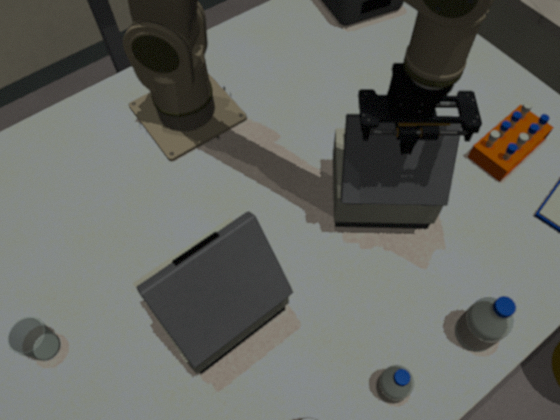

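The closed fingers are behind the cover at (408,140), clear of it and roughly centred. I start the push.

Emit:
{"method": "send_rows", "body": {
  "plan": [
    {"delta_pos": [-0.18,0.13,-0.06],"rot": [0,0,0]},
    {"delta_pos": [-0.18,0.13,-0.06],"rot": [0,0,0]},
    {"delta_pos": [-0.18,0.13,-0.06],"rot": [0,0,0]},
    {"delta_pos": [-0.18,0.13,-0.06],"rot": [0,0,0]},
    {"delta_pos": [-0.18,0.13,-0.06],"rot": [0,0,0]},
    {"delta_pos": [-0.18,0.13,-0.06],"rot": [0,0,0]},
    {"delta_pos": [-0.18,0.13,-0.06],"rot": [0,0,0]},
    {"delta_pos": [-0.18,0.13,-0.06],"rot": [0,0,0]}
  ]
}}

```text
clock: 3.48
tool_pos: [0.5192, 0.207, 0.2724]
eef_rot: [179.9, 0.1, 142.9]
ft_force: [4.6, -2.5, 0.5]
gripper_width: 0.0005
grip_force: 2.4
```

Emit:
{"method": "send_rows", "body": {
  "plan": [
    {"delta_pos": [-0.09,0.07,-0.07],"rot": [0,0,0]},
    {"delta_pos": [-0.09,0.07,-0.07],"rot": [0,0,0]},
    {"delta_pos": [-0.09,0.07,-0.07],"rot": [0,0,0]},
    {"delta_pos": [-0.09,0.07,-0.07],"rot": [0,0,0]},
    {"delta_pos": [-0.09,0.07,-0.07],"rot": [0,0,0]},
    {"delta_pos": [-0.09,0.07,-0.07],"rot": [0,0,0]},
    {"delta_pos": [-0.09,0.07,-0.07],"rot": [0,0,0]},
    {"delta_pos": [-0.09,0.07,-0.07],"rot": [0,0,0]}
  ]
}}

```text
clock: 4.15
tool_pos: [0.5038, 0.219, 0.2605]
eef_rot: [-180.0, 0.0, 142.9]
ft_force: [4.1, -2.9, 1.7]
gripper_width: 0.0004
grip_force: 2.1
```

Contact is as expected, at about 5 N. I continue along the arc.

Emit:
{"method": "send_rows", "body": {
  "plan": [
    {"delta_pos": [-0.08,0.063,-0.086],"rot": [0,0,0]},
    {"delta_pos": [-0.08,0.063,-0.086],"rot": [0,0,0]},
    {"delta_pos": [-0.08,0.063,-0.086],"rot": [0,0,0]},
    {"delta_pos": [-0.08,0.063,-0.086],"rot": [0,0,0]},
    {"delta_pos": [-0.08,0.063,-0.086],"rot": [0,0,0]},
    {"delta_pos": [-0.08,0.063,-0.086],"rot": [0,0,0]},
    {"delta_pos": [-0.08,0.063,-0.086],"rot": [0,0,0]},
    {"delta_pos": [-0.08,0.063,-0.086],"rot": [0,0,0]}
  ]
}}

```text
clock: 4.82
tool_pos: [0.491, 0.229, 0.2468]
eef_rot: [-180.0, 0.0, 142.9]
ft_force: [3.8, -1.9, 1.1]
gripper_width: 0.0
grip_force: 1.8
```

Emit:
{"method": "send_rows", "body": {
  "plan": [
    {"delta_pos": [-0.07,0.055,-0.1],"rot": [0,0,0]},
    {"delta_pos": [-0.07,0.055,-0.1],"rot": [0,0,0]},
    {"delta_pos": [-0.07,0.055,-0.1],"rot": [0,0,0]},
    {"delta_pos": [-0.07,0.055,-0.1],"rot": [0,0,0]},
    {"delta_pos": [-0.07,0.055,-0.1],"rot": [0,0,0]},
    {"delta_pos": [-0.07,0.055,-0.1],"rot": [0,0,0]},
    {"delta_pos": [-0.07,0.055,-0.1],"rot": [0,0,0]},
    {"delta_pos": [-0.07,0.055,-0.1],"rot": [0,0,0]}
  ]
}}

```text
clock: 5.48
tool_pos: [0.4798, 0.2378, 0.2308]
eef_rot: [180.0, 0.0, 142.9]
ft_force: [2.5, -1.2, 1.5]
gripper_width: 0.0004
grip_force: 1.6
```

Emit:
{"method": "send_rows", "body": {
  "plan": [
    {"delta_pos": [-0.057,0.045,-0.112],"rot": [0,0,0]},
    {"delta_pos": [-0.057,0.045,-0.112],"rot": [0,0,0]},
    {"delta_pos": [-0.057,0.045,-0.112],"rot": [0,0,0]},
    {"delta_pos": [-0.057,0.045,-0.112],"rot": [0,0,0]},
    {"delta_pos": [-0.057,0.045,-0.112],"rot": [0,0,0]},
    {"delta_pos": [-0.057,0.045,-0.112],"rot": [0,0,0]},
    {"delta_pos": [-0.057,0.045,-0.112],"rot": [0,0,0]},
    {"delta_pos": [-0.057,0.045,-0.112],"rot": [0,0,0]}
  ]
}}

```text
clock: 6.15
tool_pos: [0.4708, 0.2449, 0.2128]
eef_rot: [180.0, 0.0, 142.9]
ft_force: [2.5, -2.3, 2.4]
gripper_width: 0.0005
grip_force: 1.4
```

Emit:
{"method": "send_rows", "body": {
  "plan": [
    {"delta_pos": [-0.043,0.034,-0.12],"rot": [0,0,0]},
    {"delta_pos": [-0.043,0.034,-0.12],"rot": [0,0,0]},
    {"delta_pos": [-0.043,0.034,-0.12],"rot": [0,0,0]},
    {"delta_pos": [-0.043,0.034,-0.12],"rot": [0,0,0]},
    {"delta_pos": [-0.043,0.034,-0.12],"rot": [0,0,0]},
    {"delta_pos": [-0.043,0.034,-0.12],"rot": [0,0,0]},
    {"delta_pos": [-0.043,0.034,-0.12],"rot": [0,0,0]},
    {"delta_pos": [-0.043,0.034,-0.12],"rot": [0,0,0]}
  ]
}}

```text
clock: 6.82
tool_pos: [0.4639, 0.2504, 0.1936]
eef_rot: [180.0, 0.0, 142.9]
ft_force: [1.2, -2.0, 2.1]
gripper_width: 0.0003
grip_force: 1.3
```

Emit:
{"method": "send_rows", "body": {
  "plan": [
    {"delta_pos": [-0.03,0.024,-0.11],"rot": [0,0,0]},
    {"delta_pos": [-0.03,0.024,-0.11],"rot": [0,0,0]},
    {"delta_pos": [-0.03,0.024,-0.11],"rot": [0,0,0]},
    {"delta_pos": [-0.03,0.024,-0.11],"rot": [0,0,0]},
    {"delta_pos": [-0.03,0.024,-0.11],"rot": [0,0,0]},
    {"delta_pos": [-0.03,0.024,-0.11],"rot": [0,0,0]},
    {"delta_pos": [-0.03,0.024,-0.11],"rot": [0,0,0]},
    {"delta_pos": [0,0,0],"rot": [0,0,0]}
  ]
}}

```text
clock: 7.48
tool_pos: [0.4593, 0.254, 0.178]
eef_rot: [-180.0, -0.0, 143.0]
ft_force: [0.3, 0.2, -0.2]
gripper_width: 0.0003
grip_force: 0.0
```

Emit:
{"method": "send_rows", "body": {
  "plan": [
    {"delta_pos": [0,0,-0.06],"rot": [0,0,0]},
    {"delta_pos": [0,0,-0.06],"rot": [0,0,0]},
    {"delta_pos": [0,0,-0.06],"rot": [0,0,0]},
    {"delta_pos": [0,0,-0.06],"rot": [0,0,0]}
  ]
}}

```text
clock: 7.82
tool_pos: [0.4594, 0.2542, 0.1736]
eef_rot: [180.0, -0.0, 143.0]
ft_force: [-1.5, 1.8, 2.8]
gripper_width: 0.0007
grip_force: 1.7
```

Emit:
{"method": "send_rows", "body": {
  "plan": [
    {"delta_pos": [0,0,-0.05],"rot": [0,0,0]},
    {"delta_pos": [0,0,-0.05],"rot": [0,0,0]}
  ]
}}

```text
clock: 7.98
tool_pos: [0.4595, 0.2542, 0.1732]
eef_rot: [180.0, -0.1, 143.0]
ft_force: [-12.2, -3.5, 29.0]
gripper_width: 0.0004
grip_force: 14.3
```

It reached a firm stop at 29 N, at the predicted shut height. I retreat straight up.

Emit:
{"method": "send_rows", "body": {
  "plan": [
    {"delta_pos": [0,0,0.1],"rot": [0,0,0]},
    {"delta_pos": [0,0,0.3],"rot": [0,0,0]},
    {"delta_pos": [0,0,0.8],"rot": [0,0,0]},
    {"delta_pos": [0,0,0.8],"rot": [0,0,0]},
    {"delta_pos": [0,0.6,0.8],"rot": [0,0,0]},
    {"delta_pos": [-0.6,0.8,0.8],"rot": [0,0,0]},
    {"delta_pos": [-0.6,0.8,0.8],"rot": [0,0,0]},
    {"delta_pos": [-0.6,0.8,0.8],"rot": [0,0,0]}
  ]
}}

```text
clock: 8.65
tool_pos: [0.4234, 0.3139, 0.2764]
eef_rot: [-180.0, 0.0, 142.9]
ft_force: [0.3, 1.5, -0.4]
gripper_width: 0.0002
grip_force: 0.0
```

Emit:
{"method": "send_rows", "body": {
  "plan": [
    {"delta_pos": [-0.6,0.8,0],"rot": [0,0,0]},
    {"delta_pos": [-0.6,0.8,0],"rot": [0,0,0]},
    {"delta_pos": [-0.6,0.8,0],"rot": [0,0,0]},
    {"delta_pos": [-0.6,0.8,0],"rot": [0,0,0]},
    {"delta_pos": [-0.6,0.8,0],"rot": [0,0,0]},
    {"delta_pos": [-0.6,0.8,0],"rot": [0,0,0]},
    {"delta_pos": [0,0,0],"rot": [0,0,0]},
    {"delta_pos": [0,0,0],"rot": [0,0,0]}
  ]
}}

```text
clock: 9.32
tool_pos: [0.3512, 0.4103, 0.2755]
eef_rot: [-180.0, 0.0, 143.1]
ft_force: [1.3, 0.3, -0.3]
gripper_width: 0.0009
grip_force: 0.0
```

```bash
python3 - <<'E'
from h import *
from station import env,optics
c=optics.capture("scene");cv2.imwrite("pics/s3.png",c["frame"])
W=cloud(c); m=(W[...,2]>.14)&(np.hypot(W[...,0]-.48,W[...,1]-.237)<.07)&(W[...,2]<.2)
P=W[m];o=P.mean(0);n=np.linalg.svd(P-o,full_matrices=False)[2][2];print(o,n*np.sign(n[2]),len(P))
report(*face(c,[(160,295),(240,230),(275,290),(205,345)]))
print(env.state()["ft_force"])
E
```

```text
[0.48177065 0.23530269 0.16254258] [-0.00213816  0.00598791  0.99997979] 2853
q 0.9820816845158683 x-axis [0.99929329 0.0375887  0.        ] yaw 2.1541816081502447 edge [ 0.51774428 -0.21611843  0.30457847] width 0.20737991114623508 len 0.17256739788830572 n 12057
hinge [ 0.5915819  -0.21334101  0.14349063]
[-0.32962718 -0.59432228  0.59206765]
```

View pics/s3.png

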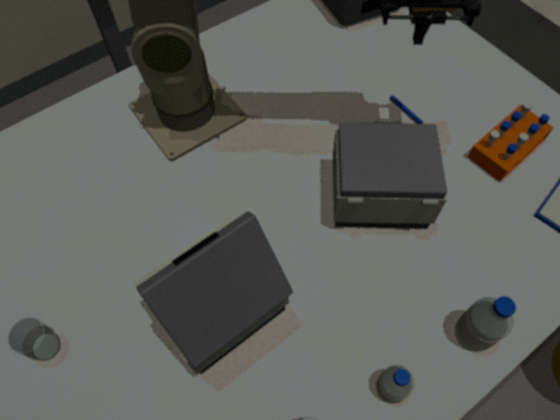

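The picture shows the loaded cover level and shut at (390,160). The empty heater's cover at (215,290) is still open at 0.982 rad, and the gripper is clear.

```bash
python3 -c "
from station import env
print(env.hand_in())"
```

```text
the job is handed in; nothing more can be done
None
```

The loaded heater's cover was eased fully shut, the empty heater's cover is still standing open as it was, and the job is handed in at about 9.4 s on the robot's clock.

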